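# Set the drying cabinet's door to its widest vent on the stay

### The job

The door of the slide-drying cabinet rattles because its stay sits on the brass pin with the long slot. Lift the stay off the pin by its red knob, swing the door wider with it, and gently drop the round hole nearest the knob over the pin so that the stay lies flat and fully home on the block; then let go. Do not press hard on the pin, and leave the other things on the bench and the cabinet where they are.

Things in the scene. Friction and masses are not known exactly. Their poses are not given: they have to be found in the camera images.
- door (a joint): glazed green-framed door on the cabinet's front, 240 mm wide; angle in rad, 0 shut, grows as it opens towards the robot (about 0.25 at the start, about 0.7 when the job is done). Stiff hinge: it stays where it is left and takes 2 to 4 N at the stay to swing.
- door_hinge (a point): point on the door's upright hinge line (left end of the cabinet's front, seen from the robot), at the height of the stay's pivot line. Seen from above the door opens clockwise about it.
- cabinet: white slide-drying cabinet 240 deep (x) x 280 wide (y) x 160 mm high, open front towards the robot; origin under its centre, x away from the robot, y left. Fixed to the bench. The slide box and a vial stand at the back of its roof.
- stay_pivot (a point): joint of the stay on top of the door, 170 mm from the hinge line; the stay swivels and tilts up freely about it. The stay is a dark steel strip 5 mm thick, 28 mm wide, running from here back over the roof, underside 2 mm below this point. Along it from here: slot middle 87 mm, a round hole 120, end hole 155, knob 195, strip's end 225 mm. x axis along the stay to the knob, z up out of it.
- stay_slot (a point): middle of the stay's long slot (36 x 12 mm) at the underside, 87 mm from the pivot; at the start the pin stands somewhere in it and the stay runs nearly along the pin foot's x. Site axes as stay_pivot.
- stay_knob (a point): grip point of the red knob standing on the stay near its free end: a round post, 18 mm diameter, rising from 3 to 41 mm above the pivot line when the stay lies flat; this point is on its axis, 27 mm above the pivot line (24 mm above the strip's upper face). Site axes as stay_pivot.
- end_hole (a point): centre of the end hole, the round hole nearest the knob, 10.5 mm wide, at the strip's underside; 155 mm from the pivot and 40 mm from the knob's axis. Site axes as stay_pivot.
- pin_foot: foot of the brass pin, in the rubber-faced metal block (56 x 30 x 16 mm) on the roof. Origin: centre of the block's top, on which the stay lies when home (pivot line 2 mm above it). x axis away from the door, y left, z up. The pin, 8 mm wide with a rounded tip, rises 11 mm above the top; it is clamped firmly somewhere along the block's x axis, up to 8 mm either side of the origin; its exact place is not measured.
- slide_box: blue slide box 57 x 87 x 34 mm at the back of the cabinet's roof, to be left alone; origin under its centre
- stain_vial: small jar with a green cap, 42 mm high, 30 mm wide, at the back right of the roof, to be left alone; origin under its centre
- wash_bottle: blue wash bottle, 160 mm high, 64 mm wide, to be left alone; origin under its centre
- urine_jar: sample jar with a yellow cap, 65 mm high, 60 mm wide, to be left alone; origin under its centre
- tube_rack: white tube rack, 70 x 210 mm, 96 mm high with its tubes, to be left alone; origin under its centre
- stain_tray: open blue staining tray 150 x 200 x 45 mm, to be left alone; origin under its centre
- timer: white bench timer 55 x 75 x 22 mm, to be left alone; origin under its centre

How it is judged:
By the outcome, as a careful person would: the job done as asked, in the order asked, and still so for the second after the job is handed in, with the robot touching nothing.
It also fails if it takes over 54 s, if anything falls off the work surface, if the arm or the gripper's body presses on something with over 40 N, if the wrist force passes 120 N, or if a joint passes its speed limit or range.

### The arm

A 7-joint arm with a two-finger parallel gripper is mounted at the origin on the work surface. World frame = base frame: x ahead of the robot, y to its left, z up, the work surface at z = 0. Lengths are in m, angles in rad, forces in N, time in s.
With the tool pointing down it reaches from about 0.425 to 0.875 m from the base axis. Payload 4.7 kg.
Tool frame: the origin (TCP) lies where the fingers leave the gripper's body, on its centre line; the fingertips stand 70 mm ahead of it and the grasp point (between the pads) lies 51 mm ahead of it; z points along the fingers, y is the line along which they close (so a half turn about z gives the same grasp; the last joint's range is limited). The gripper opens to 87 mm and grips with 3 to 60 N. Pads are 19 mm wide; open, the fingers measure 117 mm over their backs; the gripper's body (75 mm by 190 mm) begins 51 mm behind the grasp point.
Start: joints at [1.153, 0.321, -0.07, 1.45, 0.023, 1.371, -0.057], TCP at [0.272, -0.59, 0.292] pointing down, gripper open.
Joint ranges: [-2.86, 2.86], [-0.3, 2.09], [-1.38, 1.24], [0.06, 2.45], [-1.56, 4.7], [0.09, 2.05], [-2.69, 2.69]. Speed limits (rad/s): [2.57, 2.57, 3.14, 3.14, 3.14, 3.14, 3.14].

### API

Orientations are given as a rotation vector (axis times angle).
In Python, from bench import ctrl gives the robot as it stands.
- The arm moves only by the tool drive_tool, never from a script. Its argument "motion" is a list of rows, each a list of 3 entries, a list of its own where there are three numbers: the shift along the tool's x, y, z in cm, then the turn, a rotation vector about the tool's x, y, z in degrees, then the opening, from -1 (shut) to 1 (fully open). In form: [[[x, y, z], [ax, ay, az], claw], ...]. A call has 1 to 12 rows; each row shifts and turns the commanded pose from where the row before left it, along the tool's axes as they then stand; what a row does not reach is not made up. A row lasts 1/8 s, in which the tool goes at most 62.5 mm and 10.7 degrees, less where a joint would pass 70% of its speed; a pose out of reach is approached as far as the arm can. A call with a gripper value outside its range is refused whole. The fingers move at their own pace and stop on an object; "force" is the grip in N (left out, the last holds). Time passes only in rows, so rows that do not move let the fingers close. It gives the time, the measured TCP pose, the force, the opening and the grip force at its end, in the units of the state.
- ctrl.get_state(): the state, without advancing time (a new reading comes with each control period).
- ctrl.get_image(name): name is "side" or "top"; returns the picture (400x640x3 uint8, red, green, blue); there is no depth.
- ctrl.calibration(name): a dict with "K" (3x3 intrinsics, pixels), "origin" and "attitude" of the camera in the world. Camera axes: x right, y up, looking along -z (the intrinsics and any distortion apply to the point x, -y, -z); pixel columns grow to the right and rows downward; lengths in m; the calibration is good to about 2 mm. A picture is of the moment at which its call begins. calibration takes no time and is no camera call.
- ctrl.close_job(): hands the job in; it is judged then, once.
The state is a dict: "time": time; "joint_positions": joint angles; "qd": joint speeds; "joint_torque": joint torques, N m; "position": TCP position; "tool_rot": TCP orientation; "ft_force": force on the tool from outside, world axes, zero at the start; "torque": the same for the moment, N m; "grip_width": opening from 0.0 (shut) to 1.0 (fully open); "grip_force": force on a finger pad.
Only numpy, scipy, OpenCV 4.12 (cv2) and the standard library are available. Lean on these libraries where they do the work, as an engineer would, in place of code of your own. Each camera call takes 0.05 s, during which the arm holds its last target. There are 200 camera calls.

## Working session

There is one attempt and no reset: what is moved stays moved. The work goes in short steps, Python scripts to look and compute and a tool call to move; the robot and the scene stay as the last step left them, time stands still between calls to the robot, and variables do not carry over. Pictures are saved under pics/ and viewed, at most 10 in all, crops included, and the job is handed in when it is done.

Besides the shell and the picture viewer there is one more tool, called as name(argument=value, ...), one argument or row to a line, values as JSON. drive_tool: Moves the arm, as the interface text tells. Its arguments: {"type":"object","properties":{"motion":{"type":"array","items":{"type":"array"}},"force":{"type":"number"}},"required":["motion"]}

```bash
mkdir -p pics; python3 - <<'E'
from bench import ctrl
import cv2
for n in("side","top"):
    cv2.imwrite(f"pics/{n}0.png",ctrl.get_image(n)[:,:,::-1]); c=ctrl.calibration(n); print(n,c)
s=ctrl.get_state(); print(s)
E
```

```text
side {'K': array([[364.15452188,   0.        , 318.32406818],
       [  0.        , 364.15452188, 200.28567067],
       [  0.        ,   0.        ,   1.        ]]), 'origin': array([ 0.40183264, -0.63854348,  0.75807499]), 'attitude': array([ 0.80929262, -0.10861384, -0.25422215])}
top {'K': array([[470.82585791,   0.        , 319.7536779 ],
       [  0.        , 470.82585791, 203.10046677],
       [  0.        ,   0.        ,   1.        ]]), 'origin': array([0.42098585, 0.01369308, 1.38669492]), 'attitude': array([ 0.08479933, -0.11333686, -1.58189046])}
{'time': 0.1, 'joint_positions': array([ 1.15309739,  0.32174255, -0.07008004,  1.45155632,  0.02262216,
        1.37078177, -0.05690248]), 'qd': array([-0.00018685, -0.00190086, -0.00168952, -0.00252741, -0.00115585,
       -0.00032486, -0.00185061]), 'joint_torque': array([-7.64578981e-04, -4.92572129e+01, -4.05915454e-01, -3.13395560e+01,
       -6.39481377e-02,  3.95981292e-02,  1.04799731e-04]), 'position': array([ 0.27182625, -0.59002266,  0.29127318]), 'tool_rot': array([-3.06705378e+00, -6.72700220e-01,  7.48416940e-04]), 'ft_force': array([0.22296871, 0.16981929, 0.3042771 ]), 'torque': array([ 0.01910294, -0.00307411, -0.03542324]), 'grip_force': 0.0, 'grip_width': 1.0002466252216746}
```

View pics/side0.png

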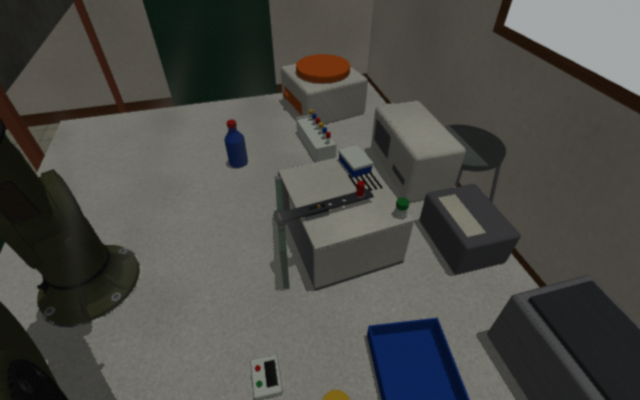

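View pics/top0.png

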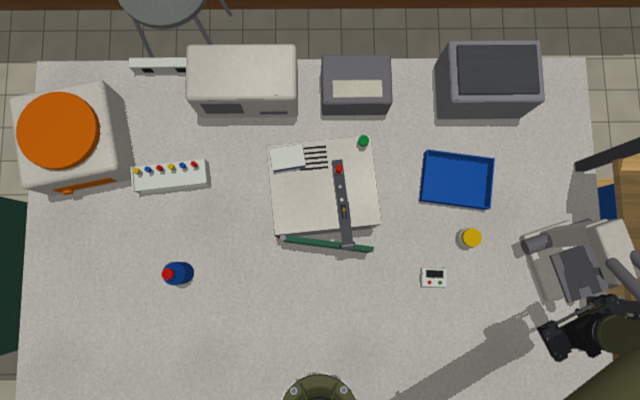

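The side picture shows the cabinet with the dark stay on its roof and the red knob near (361,187). The top picture shows the knob near (339,169), the stay running down to the green door near (348,247), and the pin near (344,211). I'll enlarge both next.

```bash
python3 - <<'E'
import cv2,numpy as np
a=cv2.imread("pics/top0.png")[130:260,260:390]; b=cv2.imread("pics/side0.png")[140:300,265:425]
z=lambda i:cv2.resize(i,(400,400) if 0 else None,fx=400/i.shape[1],fy=400/i.shape[1],interpolation=cv2.INTER_CUBIC)
cv2.imwrite("pics/c0.png",np.hstack([z(a),z(b)]))
E
cat >h.py <<'E'
from bench import ctrl
import numpy as np, cv2
from scipy.spatial.transform import Rotation as R
def ray(n,px):
    c=ctrl.calibration(n);K=c["K"];d=np.array([(px[0]-K[0,2])/K[0,0],-(px[1]-K[1,2])/K[1,1],-1])
    return c["origin"],R.from_rotvec(c["attitude"]).apply(d)
def atz(n,px,z):
    o,d=ray(n,px);return o+d*(z-o[2])/d[2]
def proj(n,p):
    c=ctrl.calibration(n);K=c["K"];q=R.from_rotvec(c["attitude"]).inv().apply(np.array(p)-c["origin"])
    return np.stack([K[0,2]+K[0,0]*q[...,0]/-q[...,2],K[1,2]+K[1,1]*q[...,1]/q[...,2]],-1)
def tri(pt,ps):
    o1,d1=ray("top",pt);o2,d2=ray("side",ps)
    A=np.stack([d1,-d2],1);t=np.linalg.lstsq(A,o2-o1,rcond=None)[0]
    p,q=o1+t[0]*d1,o2+t[1]*d2;return (p+q)/2,np.linalg.norm(p-q)
E
```

```text
(no output)
```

View pics/c0.png

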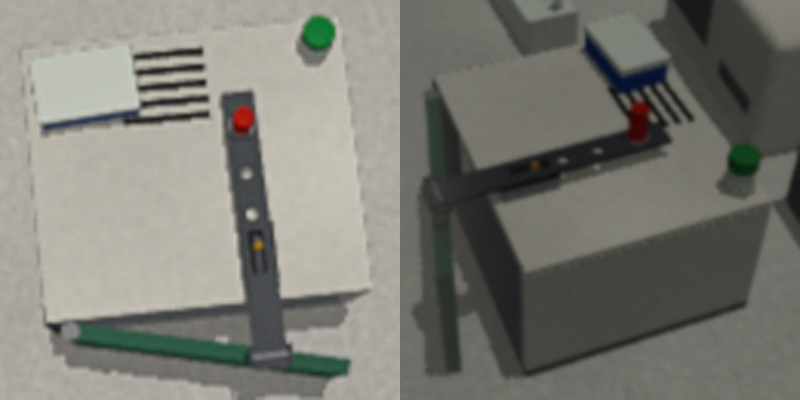

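The crops show the knob top at top-view pixel (339,168.7) and side-view pixel (360,182). In the top view, the end hole is at (340,186.5), the pin at (343.8,209.6), the pivot at (347.7,244.7) and the hinge at (282.4,237.6).

```bash
cat >m.py <<'E'
from h import *
np.set_printoptions(precision=4,suppress=True)
print("knobtop",tri((338.97,168.7),(360.2,182.5)))
print("pin",tri((343.8,209.6),(319,206.4)))
print("endhole",tri((339.9,186.5),(344.2,200.4)))
kt=atz("top",(338.97,168.7),.219);eh=atz("top",(339.9,186.5),.179);h2=atz("top",(341.6,199.5),.179)
pv=atz("top",(347.7,244.7),.181);hg=atz("top",(282.4,237.6),.18);pin=atz("top",(343.8,209.6),.186)
for n,p in dict(kt=kt,eh=eh,h2=h2,pv=pv,hg=hg,pin=pin).items(): print(n,p)
d=lambda a,b:np.linalg.norm((a-b)[:2])
print("k-eh 40",d(kt,eh),"eh-h2 35",d(eh,h2),"k-pv 195",d(kt,pv),"hg-pv 170",d(hg,pv),"pin-pv",d(pin,pv))
C=[atz("top",p,.16) for p in((275.3,234.6),(379.6,224.2),(369.5,137.1),(267.1,146.2))]
for c in C:print(c)
print(d(C[0],C[1]),d(C[1],C[2]),d(C[3],C[0]))
E
python3 m.py
```

```text
knobtop (array([ 0.6573, -0.0588,  0.2212]), np.float64(0.004181070559326027))
pin (array([ 0.5574, -0.0712,  0.1834]), np.float64(0.0036377455866644795))
endhole (array([ 0.6193, -0.0629,  0.1787]), np.float64(0.005385086319353162))
kt [ 0.6556 -0.0584  0.219 ]
eh [ 0.6166 -0.0624  0.179 ]
h2 [ 0.5824 -0.0661  0.179 ]
pv [ 0.4654 -0.0792  0.181 ]
hg [0.4859 0.0875 0.18  ]
pin [ 0.5553 -0.0708  0.186 ]
k-eh 40 0.03925861410284526 eh-h2 35 0.03434780900281781 k-pv 195 0.19132719365716122 hg-pv 170 0.16789645972433945 pin-pv 0.0902093820773332
[0.495  0.1071 0.16  ]
[ 0.5185 -0.1656  0.16  ]
[ 0.7527 -0.1456  0.16  ]
[0.7305 0.1283 0.16  ]
0.27366964387020887 0.23502480482732688 0.2364857347021689
```

drive_tool(
  motion=[
    [[0, 0, -4], [0, 0, 0], 0],
    [[5.2, -2.9, 0], [0, 0, 0], 0],
    [[5.2, -2.9, 0], [0, 0, 0], 0],
    [[5.2, -2.9, 0], [0, 0, 0], 0],
    [[5.2, -2.9, 0], [0, 0, 0], 0],
    [[5.2, -2.9, 0], [0, 0, 0], 0],
    [[5.2, -2.9, 0], [0, 0, 0], 0],
    [[5.2, -2.9, 0], [0, 0, 0], 0],
    [[5.2, -2.9, 0], [0, 0, 0], 0],
    [[5.2, -2.9, 0], [0, 0, 0], 0],
    [[5.2, -2.9, 0], [0, 0, 9], 0],
    [[0, 0, 0], [0, 0, 9.5], 0],
  ],
  force=15,
)

```text
time: 1.6
position: [0.6247, -0.1021, 0.3312]
tool_rot: [-3.132, -0.178, 0.0]
ft_force: [-0.8, -0.6, 0.3]
grip_width: 0.501
grip_force: 0.0
```

drive_tool(
  motion=[
    [[0, 0, 0], [0, 0, 0], 0],
  ],
)

```text
time: 1.72
position: [0.6229, -0.1088, 0.3315]
tool_rot: [3.137, 0.176, -0.002]
ft_force: [-0.2, 0.9, 0.1]
grip_width: 0.5
grip_force: 0.0
```

```bash
python3 - <<'E'
from h import *
np.set_printoptions(precision=4,suppress=True)
s=ctrl.get_state();r=R.from_rotvec(s["tool_rot"]);print(s["position"],s["tool_rot"])
k=np.array([.6565,-.0586,.205]); print("shift cm to grasp",100*(r.inv().apply(k-s["position"])-[0,0,.051]))
a=ctrl.get_image("top")[130:260,260:390,::-1];b=ctrl.get_image("side")[120:280,265:425,::-1]
z=lambda i:cv2.resize(i,(400,400),interpolation=cv2.INTER_CUBIC)
cv2.imwrite("pics/c1.png",np.hstack([z(a),z(b)]))
E
```

```text
[ 0.6229 -0.1088  0.3315] [ 3.1365  0.1756 -0.0022]
shift cm to grasp [ 3.917  -4.6193  7.5413]
```

View pics/c1.png

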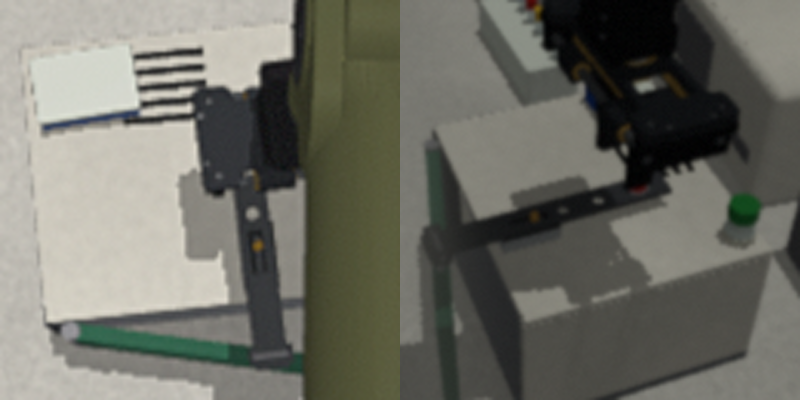

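The gripper is above and beside the knob and hides it in the top view. The pin is still visible at crop (258,245). I'll shift over the knob, go down and close.

drive_tool(
  motion=[
    [[2, -2.3, 0], [0, 0, 0], 0],
    [[1.9, -2.3, 0], [0, 0, 0], 0],
    [[0, 0, 0], [0, 0, 0], 0],
    [[0, 0, 2], [0, 0, 0], 0],
    [[0, 0, 2], [0, 0, 0], 0],
    [[0, 0, 0], [0, 0, 0], 0],
    [[0, 0, 2], [0, 0, 0], 0],
    [[0, 0, 1], [0, 0, 0], 0],
    [[0, 0, 0.3], [0, 0, 0], 0],
    [[0, 0, 0], [0, 0, 0], 0],
  ],
)

```text
time: 3.08
position: [0.6567, -0.0593, 0.2592]
tool_rot: [3.137, 0.171, 0.0]
ft_force: [-0.2, -0.1, 0.8]
grip_width: 0.497
grip_force: 0.0
```

Aligned without contact; closing gently.

drive_tool(
  motion=[
    [[0, 0, 0], [0, 0, 0], -0.3],
    [[0, 0, 0], [0, 0, 0], -0.5],
    [[0, 0, 0], [0, 0, 0], -0.7],
    [[0, 0, 0], [0, 0, 0], -1],
    [[0, 0, 0], [0, 0, 0], -1],
    [[0, 0, 0], [0, 0, 0], -1],
  ],
  force=20,
)

```text
time: 3.82
position: [0.6568, -0.0592, 0.2595]
tool_rot: [-3.137, -0.171, -0.001]
ft_force: [-0.1, 0.2, 1.1]
grip_width: 0.202
grip_force: 20.0
```

```bash
python3 - <<'E'
from h import *
s=ctrl.get_state();print(s)
a=ctrl.get_image("top")[130:260,260:390,::-1];b=ctrl.get_image("side")[120:280,265:425,::-1]
z=lambda i:cv2.resize(i,(400,400),interpolation=cv2.INTER_CUBIC)
cv2.imwrite("pics/c2.png",np.hstack([z(a),z(b)]))
E
```

```text
{'time': 3.825, 'joint_positions': array([ 0.37392241,  0.38804142, -0.4251094 ,  1.45819108,  0.16136977,
        1.3294739 , -1.52349248]), 'qd': array([-0.00063237, -0.00023102, -0.0009547 ,  0.00083496, -0.00128691,
       -0.00028663,  0.0005039 ]), 'joint_torque': array([ 3.08188610e-01, -4.91373253e+01, -4.22832593e+00, -3.00017273e+01,
        1.54712945e-01, -6.21711864e-03,  1.82068680e-02]), 'position': array([ 0.65681348, -0.05924257,  0.2595036 ]), 'tool_rot': array([-3.13690685e+00, -1.71150303e-01, -7.84062923e-04]), 'ft_force': array([-0.11621918,  0.15929353,  1.07745137]), 'torque': array([ 0.15499993, -0.02292047, -0.00380633]), 'grip_force': 20.00000197906047, 'grip_width': 0.2016372997818263}
```

View pics/c2.png

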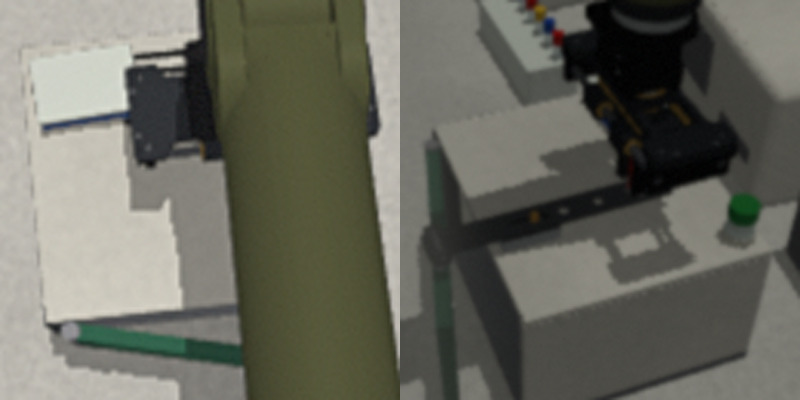

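Holding the knob (17.5 mm at 20 N). I'll tilt the stay up about its pivot by 12°.

drive_tool(
  motion=[
    [[-0.14, 0, -0.34], [0, 1, 0], -1],
    [[-0.28, 0, -0.68], [0, 2, 0], -1],
    [[-0.29, 0, -0.68], [0, 2, 0], -1],
    [[-0.29, 0, -0.68], [0, 2, 0], -1],
    [[-0.29, 0, -0.68], [0, 2, 0], -1],
    [[-0.29, 0, -0.68], [0, 2, 0], -1],
    [[-0.15, 0, -0.34], [0, 1, 0], -1],
    [[0, 0, 0], [0, 0, 0], -1],
    [[0, 0, 0], [0, 0, 0], -1],
  ],
)

```text
time: 5.05
position: [0.6358, -0.0617, 0.2979]
tool_rot: [-3.109, -0.17, -0.325]
ft_force: [-0.8, -0.2, -1.2]
grip_width: 0.197
grip_force: 20.0
```

```bash
cat >plan.py <<'E'
from h import *
from scipy.optimize import least_squares
np.set_printoptions(precision=4,suppress=True)
H=np.array([.4830,.0887]);P=np.array([.5536,-.0701]);pv0=np.array([.4622,-.0801])
a0=np.arctan2(*(pv0-H)[::-1]);
def pivot(a):return H+.17*np.array([np.cos(a0-a),np.sin(a0-a)])   # a: extra opening
def pose(a,yaw,t):   # TCP pose for a stay pose
    f=np.array([np.cos(yaw),np.sin(yaw)]);l,h=.195,.0815
    r=l*np.cos(t)-h*np.sin(t);z=l*np.sin(t)+h*np.cos(t)
    X=np.array([f[0]*np.cos(t),f[1]*np.cos(t),np.sin(t)]);Y=np.array([f[1],-f[0],0])
    return np.r_[pivot(a)+r*f,.178+z],R.from_matrix(np.stack([X,Y,np.cross(X,Y)],1))
af=least_squares(lambda a:np.linalg.norm(pivot(a[0])-P)-.155,[.4]).x[0]
d=P-pivot(af);yf=np.arctan2(d[1],d[0]);y0=np.arctan2(.0211,.1938)
def fit(s):  # (extra open, yaw, tilt) that best meet the measured TCP
    q=least_squares(lambda v:pose(*v)[0]-s["position"],[.2,.1,.1]).x;return q
if __name__=="__main__":
    print("open by",af,"yaw0,f",np.degrees([y0,yf]))
    s=ctrl.get_state();print(s["time"],s["position"],s["ft_force"],"fit",fit(s))
    R_=R.from_rotvec(s["tool_rot"]);print(R_.as_matrix())
    print("start pose",pose(0,y0,.209)[0],"end",pose(af,yf,.209)[0],pose(af,yf,0)[0])
    n=12;pp,rr=pose(0,y0,.209)
    for i in range(1,n+1):
        p,r=pose(af*i/n,y0+(yf-y0)*i/n,.209)
        print(100*rr.inv().apply(p-pp),np.degrees((rr.inv()*r).as_rotvec()));pp,rr=p,r
E
python3 plan.py
```

```text
open by 0.39427334311328144 yaw0,f [ 6.2136 -4.0724]
5.05 [ 0.6358 -0.0617  0.2979] [-0.7691 -0.2374 -1.195 ] fit [-0.0032  0.1058  0.2072]
[[ 0.9725  0.1088  0.2058]
 [ 0.1064 -0.9941  0.0225]
 [ 0.207  -0.     -0.9783]]
start pose [ 0.635  -0.0612  0.2982] end [ 0.5724 -0.0714  0.2982] [ 0.5935 -0.0729  0.2595]
[-0.5316  0.1233 -0.1128] [-0.1778 -0.      0.8385]
[-0.5292  0.1136 -0.1122] [-0.1778  0.      0.8385]
[-0.5265  0.104  -0.1117] [-0.1778 -0.      0.8385]
[-0.5237  0.0944 -0.1111] [-0.1778 -0.      0.8385]
[-0.5207  0.0849 -0.1104] [-0.1778  0.      0.8385]
[-0.5176  0.0754 -0.1098] [-0.1778 -0.      0.8385]
[-0.5142  0.066  -0.1091] [-0.1778  0.      0.8385]
[-0.5108  0.0567 -0.1083] [-0.1778  0.      0.8385]
[-0.5071  0.0474 -0.1076] [-0.1778 -0.      0.8385]
[-0.5033  0.0382 -0.1068] [-0.1778  0.      0.8385]
[-0.4993  0.029  -0.1059] [-0.1778 -0.      0.8385]
[-0.4952  0.02   -0.105 ] [-0.1778 -0.      0.8385]
```

drive_tool(
  motion=[
    [[-0.53, 0.12, -0.11], [-0.18, 0, 0.84], -1],
    [[-0.53, 0.11, -0.11], [-0.18, 0, 0.84], -1],
    [[-0.53, 0.1, -0.11], [-0.18, 0, 0.84], -1],
    [[-0.52, 0.09, -0.11], [-0.18, 0, 0.84], -1],
    [[-0.52, 0.09, -0.11], [-0.18, 0, 0.84], -1],
    [[-0.52, 0.08, -0.11], [-0.18, 0, 0.84], -1],
    [[-0.51, 0.07, -0.11], [-0.18, 0, 0.84], -1],
    [[-0.51, 0.06, -0.11], [-0.18, 0, 0.84], -1],
    [[-0.51, 0.05, -0.11], [-0.18, 0, 0.84], -1],
    [[-0.5, 0.04, -0.11], [-0.18, 0, 0.84], -1],
    [[-0.5, 0.03, -0.11], [-0.18, 0, 0.84], -1],
    [[-0.5, 0.02, -0.11], [-0.18, 0, 0.84], -1],
  ],
)

```text
time: 6.55
position: [0.573, -0.0719, 0.2984]
tool_rot: [3.115, -0.112, 0.328]
ft_force: [2.7, 0.2, -0.6]
grip_width: 0.199
grip_force: 20.0
```

drive_tool(
  motion=[
    [[0, 0, 0], [0, 0, 0], -1],
    [[0, 0, 0], [0, 0, 0], -1],
  ],
)

```text
time: 6.8
position: [0.5727, -0.0718, 0.2977]
tool_rot: [3.115, -0.11, 0.324]
ft_force: [0.9, 0.4, -0.8]
grip_width: 0.202
grip_force: 20.0
```

```bash
python3 - <<'E'
from plan import *
s=ctrl.get_state();print(s["position"],s["ft_force"],fit(s),af,yf)
a=ctrl.get_image("top")[130:280,260:410,::-1];b=ctrl.get_image("side")[160:260,260:360,::-1]
cv2.imwrite("pics/side3.png",ctrl.get_image("side")[:,:,::-1])
z=lambda i:cv2.resize(i,(400,400),interpolation=cv2.INTER_CUBIC)
cv2.imwrite("pics/c3.png",np.hstack([z(a),z(b)]))
E
```

```text
[ 0.5727 -0.0718  0.2977] [ 0.8721  0.3845 -0.8021] [ 0.3944 -0.0734  0.2064] 0.39427334311328144 -0.07107756600723256
```

View pics/c3.png

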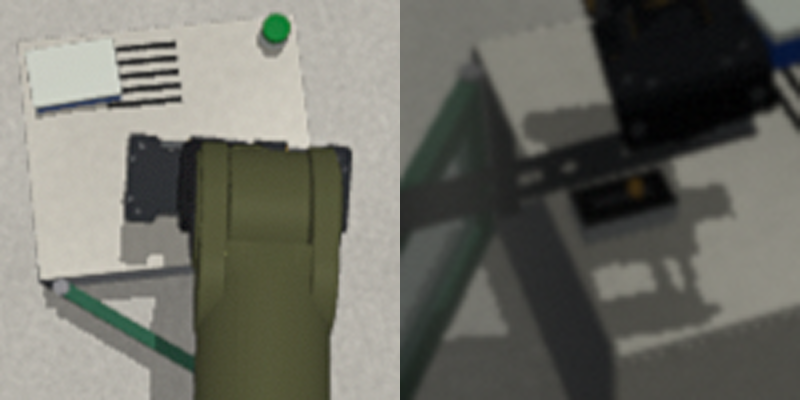

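In the side crop, the block and pin are bared (pin at crop (636,188)) and two see-through openings in the raised strip show at crop (528,178) and (568,167). I'll compare these with the model.

```bash
python3 - <<'E'
from plan import *
s=ctrl.get_state();a,y,t=fit(s);pv=pivot(a);f=np.array([np.cos(y),np.sin(y)])
for n,l in dict(slot=.087,h2=.12,eh=.155,knob=.195,piv=0).items():
    q=np.r_[pv+l*np.cos(t)*f,.1805+l*np.sin(t)];p=proj("side",q);print(n,q,p,((p-[260,160])*4+[400,0]))
for z in(.176,.187):
    p=proj("side",np.r_[P,z]);print("pin",z,p,((p-[260,160])*4+[400,0]))
i=cv2.imread("pics/side3.png")[165:245,275:355]
cv2.imwrite("pics/c4.png",cv2.convertScaleAbs(cv2.resize(i,(600,600),interpolation=cv2.INTER_CUBIC),alpha=2,beta=10))
E
```

```text
slot [ 0.4839 -0.0653  0.1983] [285.3248 206.1041] [501.299  184.4163]
h2 [ 0.5161 -0.0677  0.205 ] [299.7086 201.9148] [558.8346 167.6593]
eh [ 0.5503 -0.0702  0.2122] [314.9678 197.4707] [619.8713 149.8826]
knob [ 0.5893 -0.0731  0.2203] [332.4113 192.3903] [689.6452 129.5613]
piv [ 0.399  -0.0591  0.1805] [247.419 217.144] [349.676  228.5759]
pin 0.176 [316.4807 208.8269] [625.9227 195.3075]
pin 0.187 [316.4593 205.3526] [625.8372 181.4105]
```

View pics/c4.png

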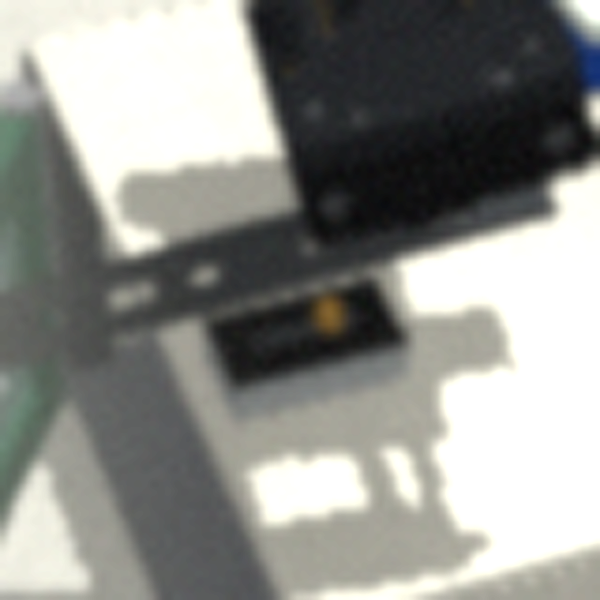

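The brightened crop puts the pin at side pixel (318.9,206.6), the second hole at (302.3,201.7) and a faint end hole at about (316,197.7). I'll use these for a side-only relative check.

```bash
python3 - <<'E'
from plan import *
e0=atz("side",(344.2,200.4),.1785);p0=atz("side",(319,206.4),.185);h0=atz("side",(265+(562-400)/2.5,140+160/2.5),.1785)
print("start side: eh",e0,"h2",h0,"pin",p0,"eh-pin",(e0-p0)[:2], "h2-eh",np.linalg.norm(e0-h0))
p1=atz("side",(318.9,206.6),.1815);print("pin now",p1)
for n,px,l in(("h2",(302.3,201.7),.12),("eh",(316.1,197.7),.155)):
    s=ctrl.get_state();a,y,t=fit(s);q=np.r_[pivot(a)+l*np.cos(t)*np.array([np.cos(y),np.sin(y)]),.1785+l*np.sin(t)]
    print(n,"side",atz("side",px,q[2]),"model",q)
E
```

```text
start side: eh [ 0.6221 -0.0629  0.1785] h2 [ 0.5865 -0.0655  0.1785] pin [ 0.5588 -0.0729  0.185 ] eh-pin [0.0634 0.01  ] h2-eh 0.03572013565143913
pin now [ 0.5593 -0.07    0.1815]
h2 side [ 0.5222 -0.0665  0.203 ] model [ 0.5161 -0.0677  0.203 ]
eh side [ 0.553  -0.0695  0.2102] model [ 0.5503 -0.0702  0.2102]
```

Side-only and top/robot estimates agree on the hole-to-pin distance: 63.4 and 63 mm along the stay, with the pin about 1.6 mm right of the stay's axis. I'll update the pin and lower the hole to just above its tip.

```bash
sed -i 's/P=np.array(\[.5536,-.0701\])/P=np.array([.5536,-.0716])/' plan.py; cat >nxt.py <<'E'
import sys
from plan import *
s=ctrl.get_state();r0=R.from_rotvec(s["tool_rot"]);q=fit(s);t=float(sys.argv[1]);n=int(sys.argv[2]);dx=float(sys.argv[3]);dy=float(sys.argv[4])
p,r=pose(af,yf,t);p=p+[dx,dy,0];print("fit",q,"goal",af,yf,p)
print("row:",100*r0.inv().apply(p-s["position"])/n,np.degrees((r0.inv()*r).as_rotvec())/n)
E
python3 nxt.py .09 6 0 0
```

```text
fit [ 0.3945 -0.0736  0.2058] goal 0.39353522873951663 -0.08038189449759137 [ 0.5854 -0.0742  0.2767]
row: [0.1369 0.0227 0.3852] [-0.012  -1.1191  0.0891]
```

drive_tool(
  motion=[
    [[0.16, 0.03, 0.38], [0, -1.12, 0.09], -1],
    [[0.16, 0.03, 0.38], [0, -1.12, 0.09], -1],
    [[0.16, 0.02, 0.38], [0, -1.12, 0.09], -1],
    [[0.16, 0.02, 0.38], [0, -1.12, 0.09], -1],
    [[0.16, 0.02, 0.38], [0, -1.12, 0.09], -1],
    [[0.16, 0.02, 0.38], [0, -1.12, 0.09], -1],
    [[0, 0, 0], [0, 0, 0], -1],
    [[0, 0, 0], [0, 0, 0], -1],
  ],
)

```text
time: 7.95
position: [0.5864, -0.0744, 0.2775]
tool_rot: [3.133, -0.126, 0.145]
ft_force: [-1.5, 0.1, -0.9]
grip_width: 0.2
grip_force: 20.0
```

```bash
python3 nxt.py .09 1 0 0; python3 - <<'E'
from h import *
i=ctrl.get_image("side")[165:245,275:355,::-1]
cv2.imwrite("pics/c5.png",cv2.convertScaleAbs(cv2.resize(i,(600,600),interpolation=cv2.INTER_CUBIC),alpha=2,beta=10))
E
```

```text
fit [ 0.384  -0.0773  0.0943] goal 0.39353522873951663 -0.08038189449759137 [ 0.5854 -0.0742  0.2767]
row: [-0.1116 -0.0106  0.0696] [-0.0579 -0.1476  0.0013]
```

View pics/c5.png

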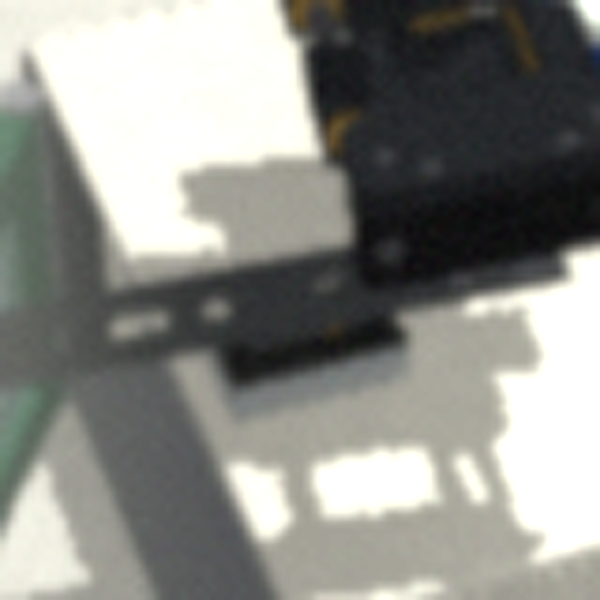

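The end hole is now visible at crop (329,280), in the same column as the pin at (329–335). Computing the remaining offset.

```bash
python3 - <<'E'
from plan import *
q=fit(ctrl.get_state())
for n,px,l in(("h2",(275+215/7.5,165+308/7.5),.12),("eh",(275+329/7.5,165+280/7.5),.155)):
    z=.1785+l*np.sin(q[2]);m=pivot(q[0])+l*np.cos(q[2])*np.array([np.cos(q[1]),np.sin(q[1])]);print(n,atz("side",px,z),m)
print("pin",atz("side",(318.9,206.6),.1815))
for z in(.181,.187): print(proj("side",[.5536,-.0716,z]))
E
```

```text
h2 [ 0.5247 -0.0675  0.1899] [ 0.5196 -0.0692]
eh [ 0.5597 -0.0683  0.1932] [ 0.5544 -0.0719]
pin [ 0.5593 -0.07    0.1815]
[316.645  207.7036]
[316.6342 205.8005]
```

```bash
python3 nxt.py .07 1 0 -0.0005; python3 nxt.py .045 1 0 -.0005
```

```text
fit [ 0.3839 -0.0773  0.0949] goal 0.39353522873951663 -0.08038189449759137 [ 0.5873 -0.0748  0.2729]
row: [0.0541 0.039  0.4742] [-0.0521 -1.3055 -0.0014]
fit [ 0.3839 -0.0773  0.0949] goal 0.39353522873951663 -0.08038189449759137 [ 0.5896 -0.075   0.2682]
row: [0.2405 0.0394 0.9686] [-0.0522 -2.7379 -0.0007]
```

drive_tool(
  motion=[
    [[-0.12, 0.04, 0.05], [0, 0, 0], -1],
    [[0.06, 0, 0.14], [0, -0.43, 0], -1],
    [[0.06, 0, 0.14], [0, -0.43, 0], -1],
    [[0.06, 0, 0.14], [0, -0.44, 0], -1],
    [[0, 0, 0], [0, 0, 0], -1],
    [[0, 0, 0], [0, 0, 0], -1],
  ],
  force=8,
)

```text
time: 8.75
position: [0.5874, -0.0748, 0.2727]
tool_rot: [3.135, -0.126, 0.109]
ft_force: [3.6, -0.2, -0.9]
grip_width: 0.203
grip_force: 8.0
```

drive_tool(
  motion=[
    [[0.03, 0, 0.08], [0, -0.24, 0], -1],
    [[0.03, 0, 0.08], [0, -0.24, 0], -1],
    [[0.03, 0, 0.08], [0, -0.24, 0], -1],
    [[0, 0, 0], [0, 0, 0], -1],
  ],
)

```text
time: 9.25
position: [0.5883, -0.0749, 0.2702]
tool_rot: [3.137, -0.126, 0.089]
ft_force: [3.0, 0.5, 0.5]
grip_width: 0.2
grip_force: 8.0
```

```bash
python3 nxt.py .045 1 0 -.0005
```

```text
fit [ 0.3953 -0.0836  0.0558] goal 0.39353522873951663 -0.08038189449759137 [ 0.5896 -0.075   0.2682]
row: [0.1169 0.0018 0.212 ] [-0.064  -0.6644  0.0033]
```

drive_tool(
  motion=[
    [[0.05, 0, 0.1], [0, -0.3, 0], -1],
    [[0.05, 0, 0.1], [0, -0.3, 0], -1],
    [[0, 0, 0], [0, 0, 0], -1],
  ],
)

```text
time: 9.62
position: [0.5893, -0.0749, 0.2683]
tool_rot: [3.138, -0.126, 0.072]
ft_force: [1.1, 0.3, -0.2]
grip_width: 0.202
grip_force: 8.0
```

drive_tool(
  motion=[
    [[0.05, 0, 0.11], [0, -0.33, 0], -1],
    [[0.05, 0, 0.11], [0, -0.33, 0], -1],
    [[0.05, 0, 0.11], [0, -0.33, 0], -1],
    [[0, 0, 0], [0, 0, 0], -1],
  ],
)

```text
time: 10.12
position: [0.591, -0.0745, 0.2648]
tool_rot: [-3.138, 0.125, -0.044]
ft_force: [0.5, 1.7, 0.0]
grip_width: 0.202
grip_force: 8.0
```

drive_tool(
  motion=[
    [[0.05, -0.05, 0.11], [0, -0.33, 0], -1],
    [[0.05, 0, 0.11], [0, -0.33, 0], -1],
    [[0.05, 0, 0.11], [0, -0.33, 0], -1],
    [[0, 0, 0], [0, 0, 0], -1],
  ],
)

```text
time: 10.62
position: [0.5925, -0.0746, 0.2616]
tool_rot: [-3.138, 0.126, -0.017]
ft_force: [-0.7, 1.7, -0.4]
grip_width: 0.201
grip_force: 8.0
```

```bash
python3 nxt.py 0 1 0 -.0005
```

```text
fit [ 0.3944 -0.0798  0.0106] goal 0.39353522873951663 -0.08038189449759137 [ 0.5935 -0.0753  0.2595]
row: [0.1021 0.0683 0.2073] [-0.0774 -0.6203  0.0127]
```

drive_tool(
  motion=[
    [[0.05, 0, 0.1], [0, -0.3, 0], -1],
    [[0.05, 0, 0.1], [0, -0.3, 0], -1],
    [[0, 0, 0], [0, 0, 0], -1],
    [[0, 0, 0], [0, 0, 0], -1],
  ],
)

```text
time: 11.12
position: [0.5935, -0.0747, 0.2597]
tool_rot: [-3.138, 0.126, -0.001]
ft_force: [-2.4, 2.5, -1.1]
grip_width: 0.203
grip_force: 8.0
```

```bash
python3 - <<'E'
from h import *
print(ctrl.get_state()["ft_force"])
i=ctrl.get_image("side")[165:245,275:355,::-1]
cv2.imwrite("pics/c6.png",cv2.convertScaleAbs(cv2.resize(i,(600,600),interpolation=cv2.INTER_CUBIC),alpha=2,beta=10))
E
```

```text
[-2.35406382  2.47903344 -1.11306055]
```

View pics/c6.png

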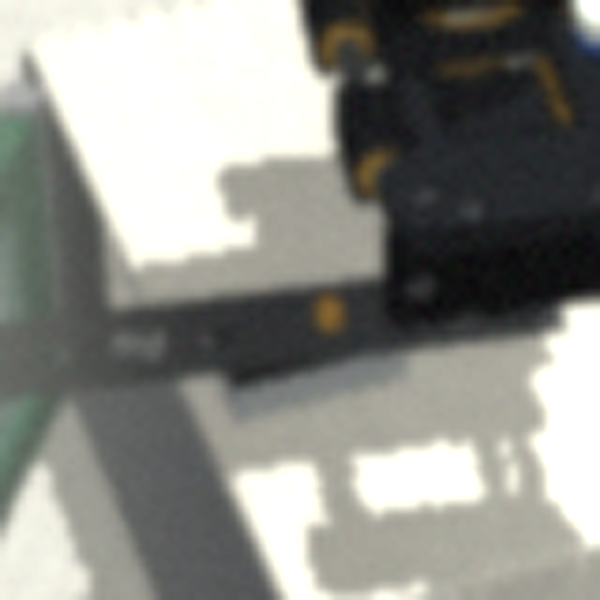

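The pin now stands through the end hole, and the strip lies on the block. I'll relieve the side load, settle the last bit, and release slowly.

drive_tool(
  motion=[
    [[-0.05, -0.06, 0.03], [0, 0, 0], -1],
    [[0, 0, 0.03], [0, 0, 0], -1],
    [[0, 0, 0], [0, 0, 0], -1],
    [[0, 0, 0], [0, 0, 0], -1],
  ],
)

```text
time: 11.68
position: [0.5934, -0.0745, 0.2595]
tool_rot: [-3.139, 0.127, -0.003]
ft_force: [-0.2, 0.7, 0.4]
grip_width: 0.203
grip_force: 8.0
```

drive_tool(
  motion=[
    [[0, 0, 0.04], [0, 0, 0], -1],
    [[0, 0, 0], [0, 0, 0], -1],
    [[0, 0, 0], [0, 0, 0], -1],
  ],
)

```text
time: 12.05
position: [0.5934, -0.0745, 0.2594]
tool_rot: [-3.139, 0.126, -0.004]
ft_force: [-0.5, 0.1, 3.8]
grip_width: 0.201
grip_force: 8.0
```

drive_tool(
  motion=[
    [[0, 0, 0], [0, 0, 0], -0.55],
    [[0, 0, 0], [0, 0, 0], -0.5],
    [[0, 0, 0], [0, 0, 0], -0.3],
    [[0, 0, 0], [0, 0, 0], -0.1],
    [[0, 0, 0], [0, 0, 0], 0],
    [[0, 0, 0], [0, 0, 0], 0],
  ],
)

```text
time: 12.8
position: [0.5932, -0.0742, 0.2589]
tool_rot: [-3.138, 0.126, -0.002]
ft_force: [-0.2, -0.4, -0.1]
grip_width: 0.488
grip_force: 0.0
```

Released. Now straight up and away to the right.

drive_tool(
  motion=[
    [[0, 0, -1], [0, 0, 0], 0],
    [[0, 0, -2], [0, 0, 0], 0],
    [[0, 0, -3], [0, 0, 0], 0],
    [[0, 0, -3], [0, 0, 0], 0],
    [[0, 5, 0], [0, 0, 0], 0],
    [[0, 5, 0], [0, 0, 0], 0],
    [[0, 5, 0], [0, 0, 0], 0],
    [[0, 5, 0], [0, 0, 0], 0],
    [[0, 5, 0], [0, 0, 0], 0],
    [[0, 0, 0], [0, 0, 0], 0],
  ],
)

```text
time: 14.05
position: [0.5708, -0.3297, 0.3485]
tool_rot: [3.137, -0.14, 0.0]
ft_force: [-0.1, 0.8, 0.4]
grip_width: 0.501
grip_force: 0.0
```

```bash
python3 - <<'E'
from h import *
a=ctrl.get_image("top")[130:290,260:420,::-1];b=ctrl.get_image("side")[150:250,255:355,::-1]
z=lambda i:cv2.resize(i,(400,400),interpolation=cv2.INTER_CUBIC)
cv2.imwrite("pics/c7.png",np.hstack([z(a),cv2.convertScaleAbs(z(b),alpha=1.8)]))
E
```

```text
(no output)
```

View pics/c7.png

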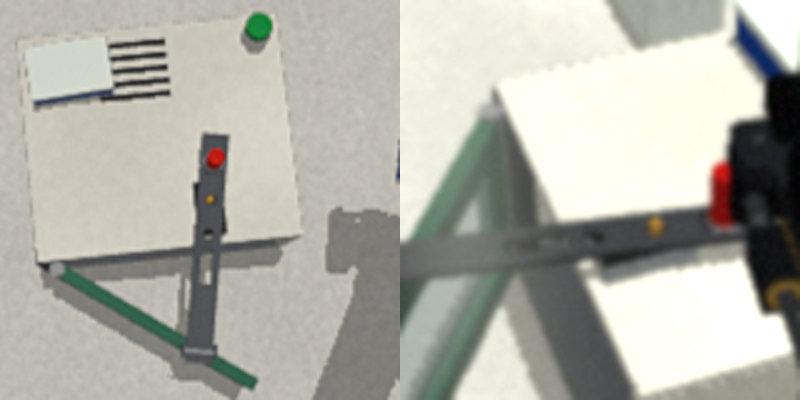

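The pin stands in the end hole (top crop (210,199)) with the stay flat on the block. The door is wider open, and the other things have not moved. Handing in.

```bash
python3 -c "
from bench import ctrl
print(ctrl.close_job())"
```

```text
the job is handed in; nothing more can be done
None
```

The stay now lies flat on the block with its end hole over the pin, the door is open wider, the knob is released, and the job was handed in at about 14 s; no verdict was returned.

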